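# Fit the guide arm of the honing jig over its pivot pin

### The arm

A 7-joint arm with a two-finger parallel gripper is mounted at the origin on a cart in front of the work surface, level with it; the furniture and walls round the work are solid. World frame = base frame: x ahead of the robot, y to its left, z up, the work surface at z = 0. Lengths are in m, angles in degrees, forces in N, time in s.
With the tool pointing down it reaches from about 0.4 to 0.9 m from the base axis. Payload 5.5 kg.
Tool frame: the origin (TCP) lies between the finger pads; the fingertips stand arm.tip_extent ahead of it and the grasp point (between the pads) lies 3 mm ahead of it (arm.tip_extent is the distance from the TCP to the fingertips, in m); z points along the fingers, y is the line along which they close (so a half turn about z gives the same grasp; the last joint's range is limited). The gripper opens to 92 mm and grips with 3 to 60 N. Pads are 19 mm wide; open, the fingers measure 130 mm over their backs; the gripper's body (75 mm by 190 mm) begins 47 mm behind the grasp point.
Start: joints at [81.715, 28.699, -24.465, 88.831, 12.651, 65.22, -12.049], TCP at [0.258, -0.597, 0.249] pointing down, gripper open.
Joint ranges: [-164.97, 164.97], [-17.58, 116.51], [-87.97, 89.64], [11.32, 138.91], [-80.73, 260.73], [10.89, 115.49], [-147.41, 147.41]. Speed limits (degrees/s): [147.25, 147.25, 180, 180, 180, 180, 180].

### API

Orientations are given as [roll, pitch, yaw] about the fixed x, y, z axes, in that order (R = Rz(yaw) Ry(pitch) Rx(roll)).
In Python, from cell import arm gives the robot as it stands.
- The arm moves only by the tool apply_moves, never from a script. Its argument "rows" is text: rows parted by semicolons, each of 7 numbers parted by spaces: the shift along the world's x, y, z in mm, then the turn, a rotation vector about the world's x, y, z in rad, then the gripper command: -1 is fully open, 1 is shut, values between are in proportion. In form: tx ty tz ax ay az jaw; .... A call has 1 to 10 rows; each row is the pose to reach, as a shift and turn from the pose commanded when the call began; what a row does not reach only later rows make up. A row lasts 1/12 s, in which the tool goes at most 41.7 mm and 7.16 degrees, less where a joint would pass 70% of its speed; a pose out of reach is approached as far as the arm can. A call with a gripper value outside its range is refused whole. The fingers move at their own pace and stop on an object; "squeeze" is the grip in N (left out, the last holds). Time passes only in rows, so rows that repeat a pose let the fingers close. It gives the time, the measured TCP pose, the force, the opening and the grip force at its end, in the units of the state.
- arm.state(): the state, without advancing time (a new reading comes with each control period).
- arm.read_camera(name): name is "scene" or "side" or "wrist"; returns the picture (480x640x3 uint8, red, green, blue); there is no depth.
- arm.get_calibration(name): a dict with "intrinsics" (3x3 intrinsics, pixels), "rvec" (rotation vector, rad) and "tvec" (3), from world to camera coordinates, as OpenCV has them. Camera axes: x right, y down, z forward; pixel columns grow to the right and rows downward; lengths in m; the calibration is good to about 2 mm. A picture is of the moment at which its call begins: read the wrist's pose just before it. get_calibration takes no time and is no camera call; for the wrist camera it gives the pose at the moment of the call.
- arm.job_done(): hands the job in; it is judged then, once.
The state is a dict: "t": time; "joints": joint angles; "joint_velocities": joint speeds; "tau": joint torques, N m; "eef_pos": TCP position; "eef_rot": TCP orientation; "force": force on the tool from outside, world axes, zero at the start; "wrist_torque": the same for the moment, N m; "gripper_width": opening from 0.0 (shut) to 1.0 (fully open); "gripper_force": force on a finger pad.
Only numpy, scipy, OpenCV 4.12 (cv2) and the standard library are available. Lean on these libraries where they do the work, as an engineer would, in place of code of your own. Each camera call takes 0.05 s, during which the arm holds its last target. There are 200 camera calls.

### The job

Set up the honing jig: pick up the loose aluminium guide arm by its wooden grip, feel for the steel pivot pin in the board's slot and let the hole of the arm drop over it until the arm lies flat on the board, and bring the arm's long edge to rest against the steel stop post, free end pointing along the stone, between stone and robot. The pin is clamped somewhere along its slot and was not measured, so search with light pressure and never force the arm down on the board or the post (30 N at most). Let go at the end, and leave the small turned finial and the loose gouge on the right where they are.

Things in the scene. Friction and masses are not known exactly. Their poses are not given: they have to be found in the camera images.
- honing_board: Fixed orange-brown wooden board 210 x 330 x 18 mm (its x, y, z) lying on the bench; origin at the centre of its underside, x away from the robot, y to the robot's left (yaw up to 0.3 rad). On its top: a dark oilstone 72 x 156 x 22 mm at x +55, y 0 between two wooden cleats 12 mm high; a slot with the pivot pin; a stop post.
- slot_middle (a point): Middle of the pin's slot, on the board's top: board x -50, y -110, z 18 mm; axes as the board's. The slot runs along y. The fixed steel pin (12 mm diameter, 16 mm high, top edge chamfered 1 mm wide, 2 mm high) stands on the slot's centre line, anywhere up to 15 mm to either side of this point along y.
- stop_post (a point): Foot, on the board's top, of the steel stop post (12 mm diameter, 28 mm high) at board x -30, y +10, z 18 mm. With the arm on the pin and parallel to the board's y axis, the arm's long edge just touches the post on its robot side. The arm reaches it by swinging about the pin, free end away from the robot.
- guide_arm: Loose aluminium arm 14 mm thick, about 0.32 kg. Origin on the underside below the wooden grip's centre; z up, x along the arm to the hole. Square head x +22 to +94, y +-36; bar 28 mm wide from the head to x -85. Grip: brown block 60 long (x), 22 wide (y), z 14 to 56 mm: pinch across y from above. When fitted, its x points along the board's -y.
- eye (a point): Centre of the arm's 14 mm hole on its underside: arm x +58, y 0, z 0 mm.
- free_end (a point): Middle of the arm's free end on its underside: arm x -85, y 0, z 0 mm.
- turned_finial: Small turned wooden finial, 38 mm across, 71 mm high, standing on the bench on the right; a bystander. Origin under its centre.
- gouge_02: Carving gouge with wooden handle, about 175 x 51 x 25 mm, lying on the bench on the right; a bystander. Origin under its centre.
Mind the look-alikes: they are no part of the job. Of the things shaped like the guide_arm, the aluminium one is meant.

How it is judged (in metres and radians):
At the end, for the whole second after the job is handed in: The arm lies flat on the board (underside within 3 mm of its top, tilt under 0.03 rad), hole over the pin (within 3 mm of the slot's centre line, in the slot), free end towards the post, on the robot's side of it, at most 4 mm short of where the bar rests on the post; at rest (z of eye in the frame of slot_middle between -0.003 and 0.003 m and x of eye in the frame of slot_middle between -0.003 and 0.003 m and y of eye in the frame of slot_middle between -0.0175 and 0.0175 m and angle between guide_arm's own z axis and vertical below 0.03 rad and y of free_end in the frame of slot_middle above 0.05 m and x of free_end in the frame of slot_middle between -0.004 and 0.006 m and linear speed of guide_arm below 0.01 m/s); the robot touches nothing.
It fails at once if the guide arm is forced against the board, its pin or its post with more than 30 N (contact force between guide_arm and honing_board above 30 N).
It fails at once if the finial is moved more than 3 cm (distance of turned_finial from where it was at the start of the episode above 0.03 m).
It fails at once if the loose gouge is moved more than 3 cm (distance of gouge_02 from where it was at the start of the episode above 0.03 m).
It also fails if it takes over 61 s, if anything falls off the work surface, if the arm or the gripper's body presses on something with over 40 N, if the wrist force passes 120 N, or if a joint passes its speed limit or range.

## Working session

There is one attempt and no reset: what is moved stays moved. The work goes in short steps, Python scripts to look and compute and a tool call to move; the robot and the scene stay as the last step left them, time stands still between calls to the robot, and variables do not carry over. Pictures are saved under pics/ and viewed, at most 10 in all, crops included, and the job is handed in when it is done.

Besides the shell and the picture viewer there is one more tool, called after "Call:" by a JSON object that holds its "api" and its "payload". apply_moves: Moves the arm, as the interface text tells. Its arguments: {"type":"object","properties":{"rows":{"type":"string"},"squeeze":{"type":"number"}},"required":["rows"]}

```bash
mkdir -p pics; cat > h.py <<'E'
import numpy as np, cv2
from cell import arm
def cal(n):
    c=arm.get_calibration(n); R=cv2.Rodrigues(np.array(c["rvec"],float))[0]
    return np.array(c["intrinsics"]),R,np.array(c["tvec"],float).ravel()
def ray(n,uv,z,c=None):
    K,R,t=c or cal(n); uv=np.atleast_2d(uv).astype(float)
    d=(np.linalg.inv(K)@np.c_[uv,np.ones(len(uv))].T).T@R; o=-R.T@t
    return o+d*((z-o[2])/d[:,2])[:,None]
def proj(n,P,c=None):
    K,R,t=c or cal(n); p=(np.atleast_2d(P)@R.T+t)@K.T
    return p[:,:2]/p[:,2:]
def snap(n,f):
    im=arm.read_camera(n)[:,:,::-1].copy(); cv2.imwrite("pics/"+f,im); return im
E
python3 - <<'E'
from h import *
s=arm.state();print(s, arm.tip_extent)
a=snap("scene","s0.png");b=snap("side","d0.png")
for n in("scene","side","wrist"):
    K,R,t=cal(n);print(n,K[0,0],-R.T@t,R[2])
E
```

```text
{'t': 0.0, 'joints': array([ 81.71468705,  28.75381055, -24.4540609 ,  88.89044038,
        12.65030733,  65.22045005, -12.04776449]), 'joint_velocities': array([ 0.03888256,  0.03265413, -0.06018988,  0.00250076, -0.059925  ,
       -0.06369872, -0.04478704]), 'tau': array([-8.28600787e-04, -5.66573632e+01, -5.81633851e+00, -2.79104143e+01,
       -6.86516007e-02,  3.09502403e-02,  1.52877428e-04]), 'eef_pos': array([ 0.25749527, -0.59610899,  0.24768689]), 'eef_rot': array([-1.79888786e+02, -4.65967145e-03,  2.33704052e+01]), 'force': array([-0.32129546,  0.87191029,  0.23897318]), 'wrist_torque': array([ 0.02998033,  0.01595949, -0.04874436]), 'gripper_force': 0.0, 'gripper_width': 0.9981983180156501} 0.022
scene 528.856792972578 [-0.36677349 -0.83555863  0.72723157] [ 0.66370717  0.52373115 -0.53403977]
side 445.69004870138247 [0.30912721 0.65363318 0.68004568] [ 0.17569691 -0.77578    -0.6060495 ]
wrist 411.71615081757204 [ 0.33231727 -0.56415237  0.38287827] [-0.27497638 -0.11707264 -0.95429659]
```

View pics/s0.png

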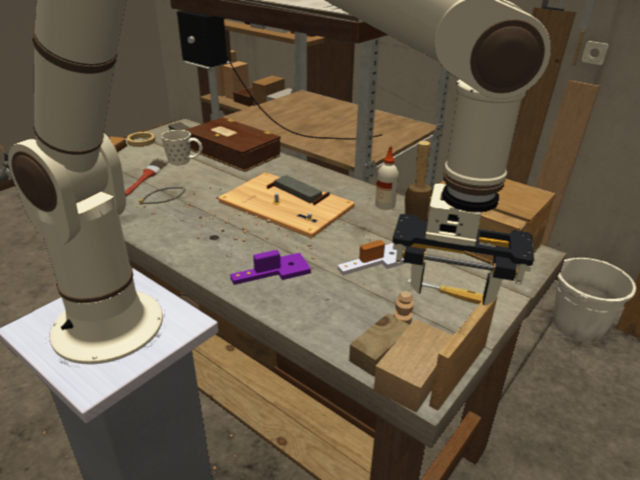

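View pics/d0.png

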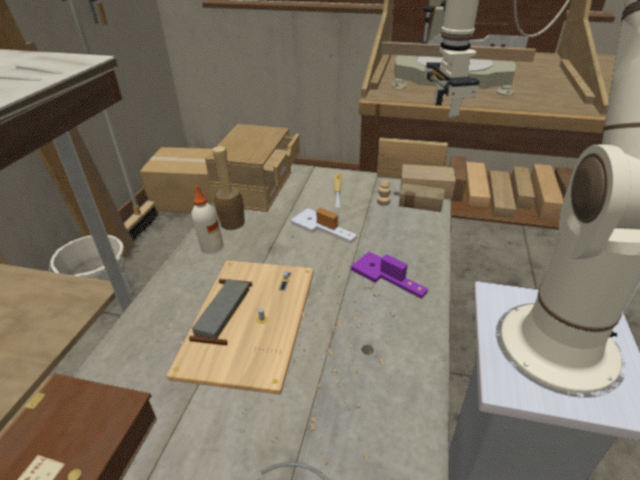

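The scene view shows the board near (285,203), the aluminium arm near (370,257) and the purple look-alike at (270,265). In the side view the board is around (245,320), post (261,315), pin (286,276) and the aluminium arm (322,224). I'll enlarge the side view next.

```bash
python3 - <<'E'
from h import *
b=cv2.imread("pics/d0.png")
c=np.hstack([cv2.resize(b[250:400,160:320],None,fx=3,fy=3,interpolation=2)[:450],cv2.copyMakeBorder(cv2.resize(b[170:260,280:360],None,fx=4,fy=4,interpolation=2),0,90,0,0,0)])
cv2.imwrite("pics/c1.png",c);print(c.shape)
for n,uvs in(("side",[(229,262),(313,266),(278,388),(170,378)]),("scene",[(218,202),(274,171),(354,205),(310,233)])):
    print(n,ray(n,uvs,.018).round(3).tolist())
E
```

```text
(450, 800, 3)
side [[0.713, -0.082, 0.018], [0.517, -0.11, 0.018], [0.496, 0.221, 0.018], [0.689, 0.242, 0.018]]
scene [[0.471, 0.197, 0.018], [0.721, 0.218, 0.018], [0.705, -0.102, 0.018], [0.512, -0.104, 0.018]]
```

View pics/c1.png

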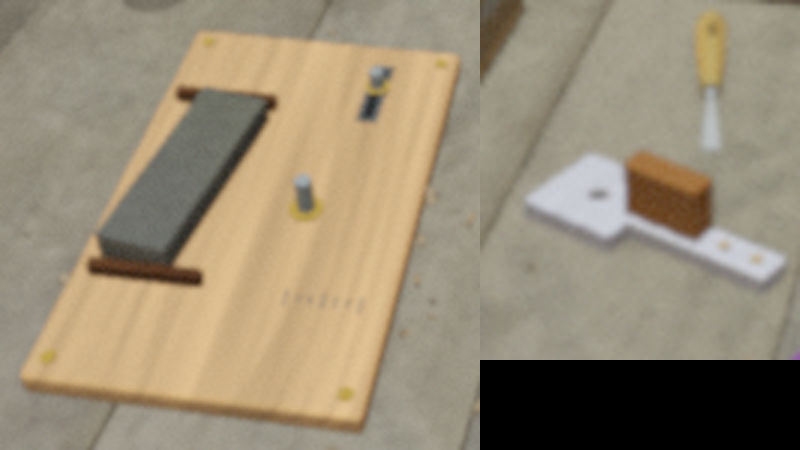

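The crop shows the pin top at (378,70), post top at (303,178) and post foot at (305,210). The arm's hole is at (600,194) and the middle of its bar end at about (775,270).

```bash
python3 - <<'E'
from h import *
A=lambda u,v:(160+u/3,250+v/3)
B=lambda u,v:(280+(u-480)/4,170+v/4)
print("corners",ray("side",[A(200,32),A(460,55),A(362,424),A(22,380)],.018).round(4).tolist())
print("pin",ray("side",[A(378,70)],.034).round(4),"post",ray("side",[A(303,178)],.046).round(4),ray("side",[A(305,210)],.018).round(4))
print("hole",ray("side",[B(600,194),B(776,268)],.014).round(4), "grip", ray("side",[B(669,172)],.056).round(4))
E
```

```text
corners [[0.72, -0.0859, 0.018], [0.5142, -0.1023, 0.018], [0.4898, 0.2262, 0.018], [0.6949, 0.2407, 0.018]]
pin [[ 0.5642 -0.0546  0.034 ]] post [[0.5762 0.0734 0.046 ]] [[0.5768 0.0758 0.018 ]]
hole [[ 0.5743 -0.3053  0.014 ]
 [ 0.4447 -0.2477  0.014 ]] grip [[ 0.5208 -0.2786  0.056 ]]
```

Call:
{"api": "apply_moves", "payload": {"rows": "264 317 -48 0 0 -0.827 0;264 317 -48 0 0 -0.827 0;264 317 -48 0 0 -0.827 0;264 317 -48 0 0 -0.827 0;264 317 -48 0 0 -0.827 0;264 317 -48 0 0 -0.827 0;264 317 -48 0 0 -0.827 0;264 317 -48 0 0 -0.827 0;264 317 -48 0 0 -0.827 0;264 317 -48 0 0 -0.827 0"}}

```text
t: 0.93
eef_pos: [0.5205, -0.2803, 0.2006]
eef_rot: [180.0, 0.0, -24.0]
force: [0.4, -0.4, -0.0]
gripper_width: 0.5
gripper_force: 0.0
```

Call:
{"api": "apply_moves", "payload": {"rows": "0 0 0 0 0 0 0;0 0 0 0 0 0 0;0 0 0 0 0 0 0;0 0 0 0 0 0 0"}}

```text
t: 1.27
eef_pos: [0.5186, -0.2837, 0.2008]
eef_rot: [179.9, 0.0, -24.1]
force: [0.4, -0.6, 1.5]
gripper_width: 0.497
gripper_force: 0.0
```

```bash
python3 - <<'E'
from h import *
B=lambda u,v:(280+(u-480)/4,170+v/4)
print("gouge tip",ray("side",[B(712,150),B(710,20)],.01).round(3).tolist())
s=arm.state();print(s['t'],s['eef_pos'],s['eef_rot'],s['joints'].round(1))
import pickle;pickle.dump(cal("wrist"),open("w1.pkl","wb"))
snap("wrist","w1.png");snap("scene","s1.png")
E
```

```text
gouge tip [[0.513, -0.381, 0.01], [0.552, -0.566, 0.01]]
1.2667 [ 0.51864853 -0.28371061  0.20076749] [ 1.79939913e+02  4.52828184e-02 -2.41482243e+01] [ 43.   25.3 -21.9 100.3  11.1  56.6 -97.2]
```

View pics/w1.png

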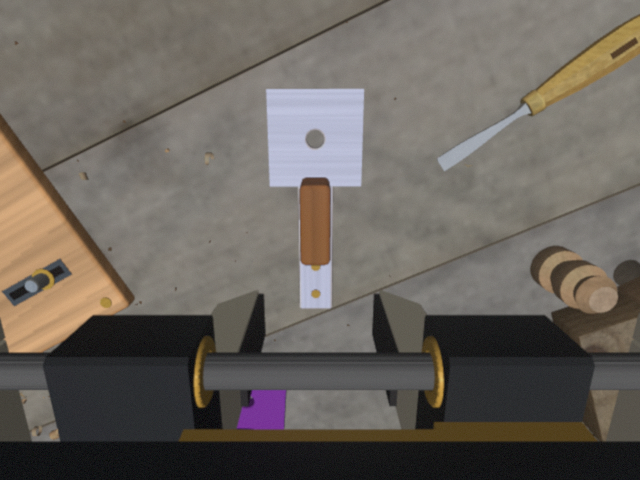

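The wrist view shows the arm head up: hole at (315,139), grip at about (315,221), bar end at (316,308), and the slot with its pin at about (40,281). The wrist joint would run out of range when I turn to the board, so I'll use the opposite half-turn grasp.

```bash
python3 - <<'E'
from h import *
import pickle;c=pickle.load(open("w1.pkl","rb"))
im=cv2.imread("pics/w1.png");h=cv2.cvtColor(im,cv2.COLOR_BGR2HSV)
m=((h[...,0]<14)&(h[...,1]>120)&(h[...,2]>60)).astype(np.uint8);m[:,:250]=0;m[:,380:]=0;m[300:]=0
n,l,st,ce=cv2.connectedComponentsWithStats(m);i=1+st[1:,4].argmax();print(st[i],ce[i])
H=ray("wrist",[(315,139.5)],.014,c)[0];E=ray("wrist",[(315.7,308)],.014,c)[0]
print("hole",H,"end",E,np.hypot(*(H-E)[:2]),np.degrees(np.arctan2(*(H-E)[1::-1])))
x0,y0,w,hh=st[i,:4]
print("grip far top",ray("wrist",[(x0+w/2,y0+2)],.056,c),"near",ray("wrist",[(x0+w/2,y0+hh)],.056,c))
print("pin proj",proj("wrist",[(.5642,-.0546,.034),(.5642,-.0546,.018),(.563,-.0437,.018)],c))
cv2.imwrite("pics/w1c.png",cv2.resize(im[235:325,0:140],None,fx=5,fy=5,interpolation=2))
E
```

```text
[ 301  183   29   82 1866] [314.78027867 221.23740622]
hole [ 0.57666059 -0.30702317  0.014     ] end [ 0.44768015 -0.24957131  0.014     ] 0.14119727091306186 -24.009664575036286
grip far top [[ 0.55115428 -0.29623094  0.056     ]] near [[ 0.49806792 -0.27233538  0.056     ]]
pin proj [[ 32.19997365 289.0374357 ]
 [ 44.91799735 281.21724889]
 [ 34.93590862 287.35624546]]
```

View pics/w1c.png

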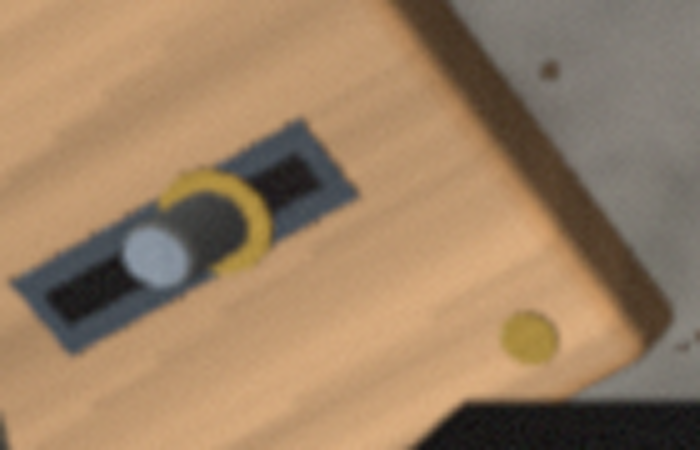

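Call:
{"api": "apply_moves", "payload": {"rows": "0 0 0 0 0 0.125 0;0 0 0 0 0 0.25 0;0 0 0 0 0 0.375 0;0 0 0 0 0 0.5 0;0 0 0 0 0 0.625 0;0 0 0 0 0 0.75 0;0 0 0 0 0 0.875 0;0 0 0 0 0 1.0 0;0 0 0 0 0 1.125 0;0 0 0 0 0 1.25 0"}}

```text
t: 2.2
eef_pos: [0.5189, -0.2837, 0.2012]
eef_rot: [180.0, 0.0, 47.8]
force: [-0.3, 0.2, -0.1]
gripper_width: 0.499
gripper_force: 0.0
```

Call:
{"api": "apply_moves", "payload": {"rows": "0 0 0 0 0 0.125 0;0 0 0 0 0 0.25 0;0 0 0 0 0 0.375 0;0 0 0 0 0 0.5 0;0 0 0 0 0 0.625 0;0 0 0 0 0 0.75 0;0 0 0 0 0 0.875 0;0 0 0 0 0 1.0 0;0 0 0 0 0 1.125 0;0 0 0 0 0 1.25 0"}}

```text
t: 3.03
eef_pos: [0.5188, -0.2839, 0.2011]
eef_rot: [-180.0, 0.0, 119.4]
force: [-0.3, -0.3, -0.3]
gripper_width: 0.499
gripper_force: 0.0
```

Call:
{"api": "apply_moves", "payload": {"rows": "4 1 0 0 0 0.12 0;4 1 -10 0 0 0.24 0;4 1 -30 0 0 0.36 0;4 1 -50 0 0 0.48 0;4 1 -70 0 0 0.6 0;4 1 -85 0 0 0.637 0;4 1 -100 0 0 0.637 0;4 1 -100 0 0 0.637 0;4 1 -100 0 0 0.637 0"}}

```text
t: 3.78
eef_pos: [0.523, -0.2817, 0.1005]
eef_rot: [-180.0, -0.1, 155.6]
force: [-0.0, -0.4, -0.1]
gripper_width: 0.502
gripper_force: 0.0
```

```bash
python3 - <<'E'
from h import *
import pickle;c=pickle.load(open("w1.pkl","rb"))
A=lambda u,v:(u/5,235+v/5)
print("pin",ray("wrist",[A(157,257)],.034,c),"slot mid",ray("wrist",[A(186.5,238)],.018,c),"washer",ray("wrist",[A(215,222)],.018,c))
pts=ray("wrist",[A(30,318),A(330,157)],.018,c);d=pts[0]-pts[1];print("yaw",np.degrees(np.arctan2(-d[0],d[1])))
s=arm.state();print(s['eef_pos'],s['eef_rot'],s['joints'].round(1))
c2=cal("wrist");im=snap("wrist","w2.png");h=cv2.cvtColor(im,cv2.COLOR_BGR2HSV)
m=((h[...,0]<14)&(h[...,1]>120)&(h[...,2]>60)).astype(np.uint8)
n,l,st,ce=cv2.connectedComponentsWithStats(m);i=1+st[1:,4].argmax();print(st[i],ce[i]);
print(proj("wrist",[(.5225,-.2825,.056),(.5225,-.2825,.035)],c2))
E
```

```text
pin [[ 0.56634431 -0.05538348  0.034     ]] slot mid [[ 0.56576101 -0.04806846  0.018     ]] washer [[ 0.56620982 -0.05410814  0.018     ]]
yaw 3.2844846749703343
[ 0.52300862 -0.28169994  0.10053492] [-1.79998811e+02 -8.53004550e-02  1.55559185e+02] [ 64.9  44.4 -54.9 102.7  43.2  56.8  57.6]
[ 293  218   45  129 3896] [315.41683778 285.65759754]
[[316.03862221 292.36807864]
 [316.24350073 275.80884934]]
```

View pics/w2.png

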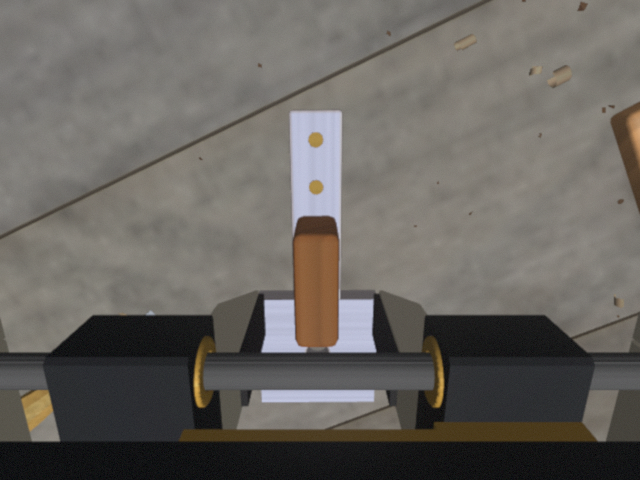

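The grip at (316,285) sits centred between the fingers, so I'll descend and close.

Call:
{"api": "apply_moves", "payload": {"rows": "0 0 -25 0 0 0 0;0 0 -45 0 0 0 0;0 0 -58 0 0 0 0;0 0 -58 0 0 0 0;0 0 -58 0 0 0 1;0 0 -58 0 0 0 1;0 0 -58 0 0 0 1;0 0 -58 0 0 0 1;0 0 -58 0 0 0 1;0 0 -58 0 0 0 1", "squeeze": 40}}

```text
t: 4.67
eef_pos: [0.5242, -0.2825, 0.0443]
eef_rot: [-179.9, 0.1, 155.7]
force: [-0.8, -2.2, 6.6]
gripper_width: 0.238
gripper_force: 40.0
```

Call:
{"api": "apply_moves", "payload": {"rows": "0 0 0 0 0 0 1;0 0 0 0 0 0 1;0 0 5 0 0 0 1;0 0 15 0 0 0 1;0 0 30 0 0 0 1;0 0 50 0 0 0 1;0 0 60 0 0 0 1;0 0 60 0 0 0 1;0 0 60 0 0 0 1"}}

```text
t: 5.42
eef_pos: [0.5242, -0.2813, 0.1039]
eef_rot: [-180.0, 0.1, 155.7]
force: [-0.3, 0.2, -3.4]
gripper_width: 0.238
gripper_force: 40.0
```

```bash
python3 - <<'E'
from h import *
s=arm.state();print(s['t'],s['eef_pos'],s['eef_rot'],s['joints'].round(1),s['force'],s['wrist_torque'],s['gripper_width']*92)
E
```

```text
5.4167 [ 0.52422502 -0.28132078  0.10394664] [-1.79976671e+02  9.24510335e-02  1.55714843e+02] [ 64.9  44.2 -55.1 102.6  43.1  56.9  57.8] [-0.26881216  0.16999204 -3.42625553] [ 0.09654208 -0.05774087 -0.03769846] 21.86084873451233
```

```bash
cat > endm.py <<'E'
from h import *
import sys
def endpos(im,c,zt,cols=(305,328)):
    g=cv2.cvtColor(im,cv2.COLOR_BGR2GRAY).astype(float)
    p=g[60:200,cols[0]:cols[1]].mean(1); d=np.diff(np.convolve(p,[1/3]*3,'valid'))
    v=60+d.argmax()+1.5
    r=g[150:165].mean(0);r[:230]=0;r[400:]=0;e=np.diff(np.convolve(r,[1/3]*3,'same'))[240:390]
    u0,u1=240+e.argmax()+.5,240+e.argmin()+.5
    return v,u0,u1,ray("wrist",[((u0+u1)/2,v)],zt,c)[0]
E
python3 - <<'E'
from endm import *
im=cv2.imread("pics/w2.png"); print(endpos(im,cal("wrist"),.014)[:3])
s=arm.state();c=cal("wrist");im=snap("wrist","w3.png")
v,u0,u1,P=endpos(im,c,s['eef_pos'][2]-.0443+.014)
y=np.radians(s['eef_rot'][2]-180);a=np.array([np.cos(y),np.sin(y)]);b=np.array([-a[1],a[0]])
d=(P-s['eef_pos'])[:2];print(v,u0,u1,"end rel tcp along",d@a*1e3,"across",d@b*1e3)
E
```

```text
(np.float64(110.5), np.float64(290.5), np.float64(340.5))
104.5 285.5 352.5 end rel tcp along -84.42527081229471 across 0.303468539125137
```

Call:
{"api": "apply_moves", "payload": {"rows": "0 0 0 0 0 -0.12 1;0 10 0 0 0 -0.24 1;2 35 0 0 0 -0.36 1;5 65 0 0 0 -0.48 1;9 100 0 0 0 -0.6 1;13 135 0 0 0 -0.72 1;18 170 0 0 0 -0.84 1;23 205 0 0 0 -0.96 1;28 240 0 0 0 -0.972 1;31 265 0 0 0 -0.972 1"}}

```text
t: 6.3
eef_pos: [0.5543, -0.0118, 0.1025]
eef_rot: [-180.0, -0.1, 100.2]
force: [1.2, 0.8, -3.1]
gripper_width: 0.236
gripper_force: 40.0
```

Call:
{"api": "apply_moves", "payload": {"rows": "0 10 0 0 0 0 1;0 16 0 0 0 0 1;0 18 0 0 0 0 1;0 18 0 0 0 0 1;0 18 0 0 0 0 1"}}

```text
t: 6.72
eef_pos: [0.5545, -0.0003, 0.1025]
eef_rot: [-179.9, 0.0, 99.9]
force: [-0.0, 0.6, -3.9]
gripper_width: 0.237
gripper_force: 40.0
```

```bash
python3 - <<'E'
from endm import *
s=arm.state();print(s['t'],s['eef_pos'],s['eef_rot'],s['joints'].round(1),s['force'],s['wrist_torque'])
c=cal("wrist");im=snap("wrist","w4.png");d=snap("side","d4.png");e=snap("scene","s4.png")
cv2.imwrite("pics/c4.png",np.hstack([cv2.resize(d[250:350,230:330],(400,400),interpolation=2),cv2.resize(e[160:260,240:340],(400,400),interpolation=2)]))
E
```

```text
6.7167 [ 5.54499409e-01 -2.56447300e-04  1.02519128e-01] [-1.79928237e+02  4.91113770e-02  9.98869851e+01] [ 31.5  35.8 -44.5 108.5  32.8  49.3 -20.1] [-0.03995432  0.56936443 -3.90356082] [ 0.02778231 -0.11099798  0.01923626]
```

View pics/c4.png

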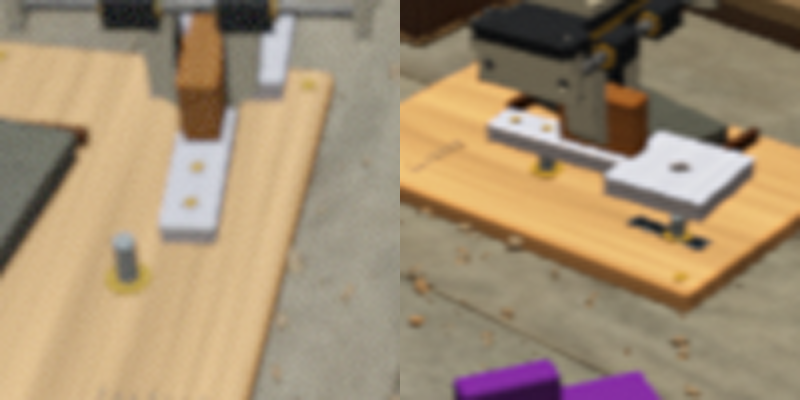

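View pics/w4.png

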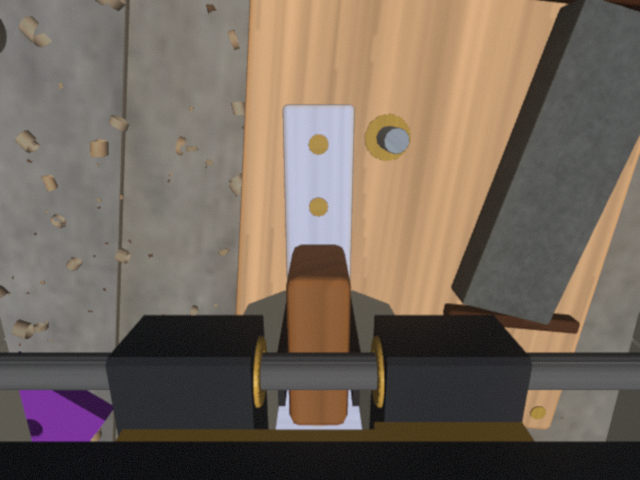

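The scene crop shows the hole at (680,167) above the pin washer at (680,235). The wrist view shows the post top at (396,139), its washer at (387,137), the stone's edge, and the bar clear of the post on the robot side.

```bash
python3 - <<'E'
from h import *
s=arm.state();p=s['eef_pos'];y=np.radians(s['eef_rot'][2]-180);a=np.array([np.cos(y),np.sin(y)])
print("hole by kinematics",p[:2]+58*a/1e3)
C=lambda u,v:(240+(u-400)/4,160+v/4)
print("scene hole",ray("scene",[C(680,167)],p[2]-.0443+.014),"washer",ray("scene",[C(680,234)],.018),"pintop",ray("scene",[C(678,219)],.034))
print("wrist post",ray("wrist",[(396.5,138.5)],.046),ray("wrist",[(387,137)],.018))
print("stone edge", ray("wrist",[(453,288),(553,10)],.040))
a0=cv2.imread("pics/s0.png");cv2.imwrite("pics/c0.png",cv2.resize(a0[190:240,280:340],None,fx=10,fy=10,interpolation=2))
E
```

```text
hole by kinematics [ 0.56470772 -0.05709421]
scene hole [[ 0.56205375 -0.06111292  0.07256942]] washer [[ 0.56788868 -0.05654705  0.018     ]] pintop [[ 0.56096006 -0.0605417   0.034     ]]
wrist post [[0.57765614 0.07561314 0.046     ]] [[0.57798576 0.07483086 0.018     ]]
stone edge [[0.62513021 0.00666298 0.04      ]
 [0.63258289 0.139066   0.04      ]]
```

View pics/c0.png

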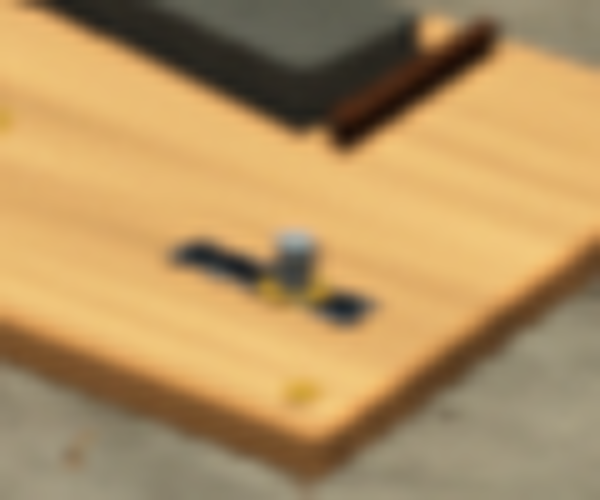

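Call:
{"api": "apply_moves", "payload": {"rows": "2 3 0 0 0 0 1;2 3 -8 0 0 0 1;2 3 -15 0 0 0 1;2 3 -20 0 0 0 1;2 3 -20 0 0 0 1;2 3 -20 0 0 0 1"}}

```text
t: 7.37
eef_pos: [0.5562, 0.005, 0.0823]
eef_rot: [-179.9, -0.0, 100.0]
force: [-1.1, 0.7, -3.4]
gripper_width: 0.236
gripper_force: 40.0
```

Call:
{"api": "apply_moves", "payload": {"rows": "0 0 -1 0 0 0 1;0 0 -2 0 0 0 1;0 0 -3 0 0 0 1;0 0 -4 0 0 0 1;0 0 -5 0 0 0 1;0 0 -5.5 0 0 0 1;0 0 -5.5 0 0 0 1"}}

```text
t: 7.95
eef_pos: [0.5569, 0.0045, 0.0776]
eef_rot: [180.0, 0.0, 100.0]
force: [0.3, -0.9, -4.3]
gripper_width: 0.236
gripper_force: 40.0
```

Call:
{"api": "apply_moves", "payload": {"rows": "0 -1 -0.5 0 0 0 1;0 -1 -1 0 0 0 1;0 -1 -1.5 0 0 0 1;0 -1 -2 0 0 0 1;0 -1 -2.5 0 0 0 1;0 -1 -3 0 0 0 1;0 -1 -3 0 0 0 1"}}

```text
t: 8.53
eef_pos: [0.5567, 0.004, 0.0745]
eef_rot: [-180.0, -0.0, 100.0]
force: [-0.0, 0.3, -3.5]
gripper_width: 0.237
gripper_force: 40.0
```

Call:
{"api": "apply_moves", "payload": {"rows": "0 0 -1 0 0 0 1;0 0 -2 0 0 0 1;0 0 -3 0 0 0 1;0 0 -4 0 0 0 1;0 0 -4 0 0 0 1;0 0 -4 0 0 0 1"}}

```text
t: 9.03
eef_pos: [0.5567, 0.0039, 0.0705]
eef_rot: [-180.0, -0.0, 100.0]
force: [0.4, -0.6, -2.8]
gripper_width: 0.237
gripper_force: 40.0
```

Call:
{"api": "apply_moves", "payload": {"rows": "0 0 -1 0 0 0 1;0 0 -2 0 0 0 1;0 0 -3 0 0 0 1;0 0 -4 0 0 0 1;0 0 -5 0 0 0 1;0 0 -6 0 0 0 1;0 0 -6 0 0 0 1"}}

```text
t: 9.62
eef_pos: [0.5567, 0.0039, 0.0643]
eef_rot: [-180.0, -0.0, 100.0]
force: [-0.1, -0.2, -3.1]
gripper_width: 0.237
gripper_force: 40.0
```

Call:
{"api": "apply_moves", "payload": {"rows": "0 0 -0.5 0 0 0 1;0 0 -1 0 0 0 1;0 0 -1.5 0 0 0 1;0 0 -2 0 0 0 1;0 0 -2 0 0 0 1;0 0 -2 0 0 0 1"}}

```text
t: 10.12
eef_pos: [0.5568, 0.0039, 0.0626]
eef_rot: [180.0, -0.0, 100.0]
force: [-0.2, 0.3, -2.8]
gripper_width: 0.239
gripper_force: 40.0
```

```bash
python3 - <<'E'
from endm import *
s=arm.state();print(s['t'],s['eef_pos'],s['eef_rot'],s['force'],s['wrist_torque'])
c=cal("wrist");im=snap("wrist","w5.png");e=snap("scene","s5.png")
cv2.imwrite("pics/c5.png",np.hstack([cv2.resize(im[60:300,200:440],(400,400),interpolation=2),cv2.resize(e[170:250,270:350],(400,400),interpolation=2)]))
E
```

```text
10.1167 [0.55683348 0.00394238 0.06259469] [ 1.79997659e+02 -4.04668391e-03  1.00027677e+02] [-0.16642631  0.25299921 -2.77385034] [ 0.06664873 -0.08691272  0.01532115]
```

View pics/c5.png

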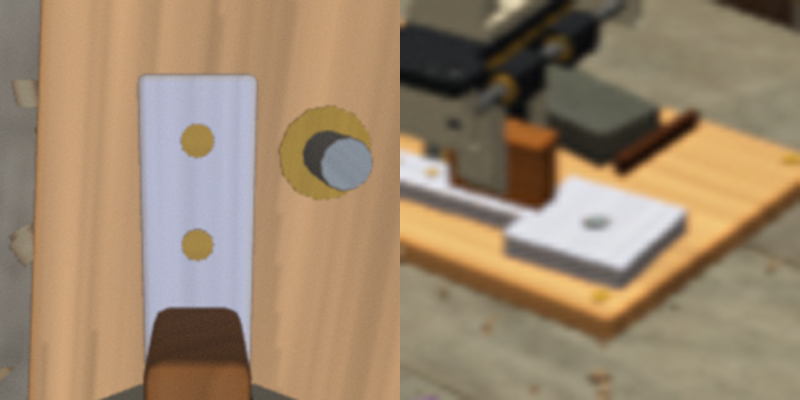

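The arm is seated: pin visible inside the hole in the scene crop at (597,223), and the bar edge at (255,160) still clear of the post. Now I'll swing it about the pin.

Call:
{"api": "apply_moves", "payload": {"rows": "1 0.2 0 0 0 -0.0175 1;2 0.3 0 0 0 -0.035 1;3 0.5 0 0 0 -0.0525 1;4 0.6 0 0 0 -0.07 1;4.5 0.6 0 0 0 -0.079 1;5 0.7 0 0 0 -0.087 1;5 0.7 0 0 0 -0.087 1;5 0.7 0 0 0 -0.087 1"}}

```text
t: 10.88
eef_pos: [0.5618, 0.0046, 0.0626]
eef_rot: [-180.0, 0.0, 95.1]
force: [-0.5, 0.1, -3.4]
gripper_width: 0.24
gripper_force: 40.0
```

Call:
{"api": "apply_moves", "payload": {"rows": "0.5 0 0 0 0 -0.009 1;1 0.1 0 0 0 -0.0175 1;1 0.1 0 0 0 -0.0175 1;1 0.1 0 0 0 -0.0175 1"}}

```text
t: 11.22
eef_pos: [0.5626, 0.0047, 0.0625]
eef_rot: [-180.0, 0.0, 94.0]
force: [-0.7, 0.4, -3.7]
gripper_width: 0.238
gripper_force: 40.0
```

```bash
python3 - <<'E'
from endm import *
s=arm.state();print(s['t'],s['eef_pos'],s['eef_rot'],s['force'],s['wrist_torque'])
c=cal("wrist");im=snap("wrist","w6.png");e=snap("scene","s6.png")
cv2.imwrite("pics/c6.png",np.hstack([cv2.resize(im[60:300,200:440],(400,400),interpolation=2),cv2.resize(e[170:250,270:350],(400,400),interpolation=2)]))
E
```

```text
11.2167 [0.56258893 0.00465051 0.06250036] [-1.79974907e+02  4.70198427e-03  9.40424931e+01] [-0.69558677  0.43661651 -3.72121964] [0.02582963 0.08169872 0.0422489 ]
```

Call:
{"api": "apply_moves", "payload": {"rows": "0.5 0 0 0 0 -0.009 1;1 0 0 0 0 -0.0175 1;1 0 0 0 0 -0.0175 1;1 0 0 0 0 -0.0175 1"}}

```text
t: 11.65
eef_pos: [0.5623, 0.0048, 0.0625]
eef_rot: [-179.8, 0.1, 93.1]
force: [-5.1, -0.1, 1.6]
gripper_width: 0.241
gripper_force: 40.1
```

Call:
{"api": "apply_moves", "payload": {"rows": "0.5 0 0 0 0 -0.009 1;1 0 0 0 0 -0.0175 1;1 0 0 0 0 -0.0175 1;1 0 0 0 0 -0.0175 1"}}

```text
t: 11.98
eef_pos: [0.5624, 0.0047, 0.0625]
eef_rot: [-179.8, 0.1, 92.2]
force: [-9.1, -1.7, 4.4]
gripper_width: 0.237
gripper_force: 40.7
```

```bash
python3 - <<'E'
from endm import *
s=arm.state();print(s['t'],s['eef_pos'],s['eef_rot'],s['force'],s['wrist_torque'])
c=cal("wrist");im=snap("wrist","w7.png");e=snap("scene","s7.png")
cv2.imwrite("pics/c7.png",np.hstack([cv2.resize(im[60:300,200:440],(400,400),interpolation=2),cv2.resize(e[170:250,270:350],(400,400),interpolation=2)]))
E
```

```text
11.9833 [0.5624396  0.00473572 0.06252348] [-1.79752839e+02  1.03959076e-01  9.22004357e+01] [-9.09073154 -1.69848097  4.42562821] [-0.15662034  1.66224982  1.06507145]
```

View pics/c7.png

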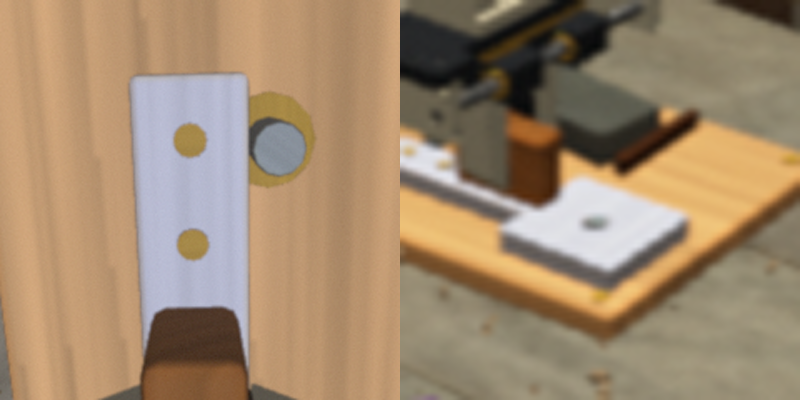

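The bar edge now touches the post at (250,150). I'll relax the pressure, open slightly and rise.

Call:
{"api": "apply_moves", "payload": {"rows": "-0.5 0 -0.2 0 0 0.01 1;-1 0 -0.3 0 0 0.02 1;-1.3 0 -0.4 0 0 0.025 1;-1.3 0 -0.4 0 0 0.025 1;-1.3 0 -0.4 0 0 0.025 1", "squeeze": 20}}

```text
t: 12.5
eef_pos: [0.563, 0.0047, 0.0624]
eef_rot: [-179.9, 0.0, 93.4]
force: [-6.0, -0.5, 3.8]
gripper_width: 0.239
gripper_force: 19.8
```

Call:
{"api": "apply_moves", "payload": {"rows": "0 0 0 0 0 0 0.4;0 0 0 0 0 0 0.2;0 0 0 0 0 0 0.2;0 0 0 0 0 0 0.2;0 0 0 0 0 0 0.2;0 0 0 0 0 0 0.2"}}

```text
t: 13.0
eef_pos: [0.5639, 0.0047, 0.0623]
eef_rot: [180.0, -0.0, 93.5]
force: [0.9, -0.0, -0.2]
gripper_width: 0.399
gripper_force: 0.0
```

Call:
{"api": "apply_moves", "payload": {"rows": "0 0 4 0 0 0 0.2;0 0 15 0 0 0 0.2;0 0 35 0 0 0 0.2;0 0 60 0 0 0 0.2;0 0 90 0 0 0 0.2;0 0 110 0 0 0 0.2;0 0 110 0 0 0 0.2"}}

```text
t: 13.58
eef_pos: [0.5666, 0.0056, 0.1777]
eef_rot: [179.5, 0.0, 93.5]
force: [0.6, 0.9, 0.7]
gripper_width: 0.398
gripper_force: 0.0
```

```bash
python3 - <<'E'
from h import *
s=arm.state();print(s['t'],s['eef_pos'],s['eef_rot'],s['force'],s['gripper_width'])
im=snap("wrist","w8.png");d=snap("side","d8.png");e=snap("scene","s8.png")
cv2.imwrite("pics/c8.png",np.hstack([cv2.resize(im[0:360,150:510],(400,400),interpolation=3),cv2.resize(d[250:350,230:330],(400,400),interpolation=2)]))
E
```

```text
13.5833 [0.56664055 0.00555471 0.17769769] [1.79524311e+02 4.34770444e-02 9.34911405e+01] [0.63459781 0.91937493 0.65878132] 0.3981007811967657
```

View pics/c8.png

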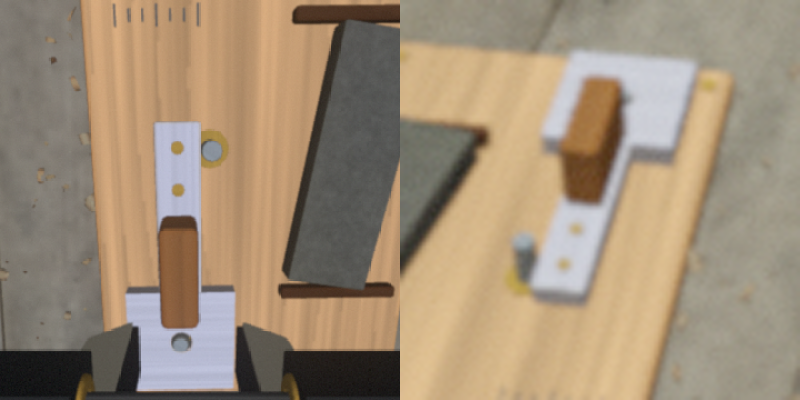

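The arm lies flat with the pin in its hole (181,343) and its edge against the post at (202,150), and the gripper is clear. I'm handing it in.

```bash
python3 -c "
from cell import arm
print(arm.job_done())"
```

```text
the job is handed in; nothing more can be done
None
```

The job is handed in (no verdict came back): the last pictures show the aluminium arm flat on the board over the pin, edge against the stop post and gripper clear; the finial and gouge were never approached, the strongest tool force I read was about 9 N, it took about 14 s, and I viewed 12 pictures, two over the limit of 10.

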